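# Clip down the lid of the blue pastry box

## Task

Snap down the four lid clips of the pastry box with the blue lid so that the lid seats evenly: first the orange clip, next the white clip at the diagonally opposite corner, and then the two remaining ones in either order, each until it lies flat on the lid. Push them one at a time. Do not touch the other box, the one with the wooden lid.

Things in the scene. Friction and masses are not known exactly. Their poses are not given: they have to be found in the camera images.
- clip_orange_pad (a point): Middle of the thumb pad of the orange clip of the blue-lidded box. All clips: 30 x 48 mm plates, 5 mm thick, hinged along the box's long sides, leaning in over the lid at 29 to 40 degrees above flat at the start. The pad is on the upper face, 35 mm from the hinge; z is square to the plate (straight up when shut), x along the hinge. Shut, the pad is 95 mm above the counter.
- clip_diagonal_pad (a point): Thumb pad of the white clip diagonally across from the orange one on the blue-lidded box; point and axes as for orange. To shut any clip, push straight down with closed fingertips where its pad stands, down to the shut height. It takes under 8 N, most of it near the bottom, where its tip clicks past a sprung steel nose on the lid; from there it snaps flat and stays.
- clip_side_a_pad (a point): Thumb pad of the white clip at the same end (short side) as the orange clip of the blue-lidded box, straight across from it; make, point, axes and behaviour as for orange. A clip pushed less far stays where it is left. The shut pads lie 65 mm from the box's centre along its long side and 44 mm across.
- clip_side_b_pad (a point): Thumb pad of the white clip on the same long side as the orange clip of the blue-lidded box, 130 mm from it; make, point, axes and behaviour as for orange. The blue-lidded box is clear plastic with croissants inside, 190 x 150 mm, lid top 88 mm above the counter, fixed, at any yaw.
- wood_box: The other box, to be left alone: same make and size (190 x 150 mm, lid top at 88 mm, raised clip tips up to 130 mm above the counter), but with a wooden lid, round buns inside and four white clips standing up. Fixed, on the left or right of the blue-lidded box. Origin at the centre of its underside, x along its long side, z up.

How it is judged (in metres and radians):
On the way, in this order (a step that is already met when the one before it is completed fails the run):
1. the orange clip is shut while the other three are still up (angle between clip_orange_pad's own z axis and vertical below 0.15 rad and angle between each of clip_diagonal_pad, clip_side_a_pad, clip_side_b_pad's own z axis and vertical above 0.3 rad), for 0.2 s.
2. the diagonally opposite clip is shut too, while the remaining two are still up (angle between each of clip_orange_pad, clip_diagonal_pad's own z axis and vertical below 0.15 rad and angle between each of clip_side_a_pad, clip_side_b_pad's own z axis and vertical above 0.3 rad), for 0.2 s.
3. all four clips are shut (angle between each of clip_orange_pad, clip_diagonal_pad, clip_side_a_pad, clip_side_b_pad's own z axis and vertical below 0.15 rad), for 0.2 s.
At the end, for the whole second after the job is handed in: All four clips of the blue-lidded box lie flat on its lid, each within 8.5 degrees (all of step 3); the robot touches nothing.
It fails at once if the robot pushes on the wooden-lidded box or its clips (more than 2 N) (contact force between any of the fingers, the arm and wood_box above 2 N).
It also fails if it takes over 48 s, if anything falls off the work surface, if the arm or the gripper's body presses on something with over 40 N, if the wrist force passes 120 N, or if a joint passes its speed limit or range.

## Robot

A 6-joint arm with a two-finger parallel gripper is mounted at the origin on the work surface. World frame = base frame: x ahead of the robot, y to its left, z up, the work surface at z = 0. Lengths are in mm, angles in rad, forces in N, time in s.
With the tool pointing down it reaches from about 350 to 975 mm from the base axis. Payload 7.1 kg.
Tool frame: the origin (TCP) lies at the very end of the fingers, on their centre line; the grasp point (between the pads) lies 19 mm behind it; z points along the fingers, y is the line along which they close (so a half turn about z gives the same grasp; the last joint's range is limited). The gripper opens to 88 mm and grips with 3 to 60 N. Pads are 20 mm wide; open, the fingers measure 115 mm over their backs; the gripper's body (75 mm by 178 mm) begins 61 mm behind the grasp point.
Start: joints at [1.185, 0.423, 1.63, -0, 1.089, -0.019], TCP at [224.112, 583.42, 222.675] pointing down, gripper open.
Joint ranges: [-3, 3], [-0.9, 2.11], [0.09, 2.58], [-1.31, 4.45], [0.11, 2.69], [-2.54, 2.54]. Speed limits (rad/s): [2.39, 2.39, 3.01, 3.14, 3.14, 3.14].

## Interface

Orientations are given as a rotation vector (axis times angle).
In Python, from workcell import observe, viewer, robot gives the robot as it stands. The module is installed in compiled form; this text tells all that it offers.
- The arm moves only by the shell command python3 -m jog 'ROWS' [FORCE]. ROWS is JSON, one flat list of numbers, 7 for each row, row after row: the shift along the tool's x, y, z in m, then the turn, a rotation vector about the tool's x, y, z in degrees, then the opening, from 0 (shut) to 1 (fully open). A call has 1 to 10 rows; each row is the pose to reach, as a shift and turn from the pose commanded when the call began, along the tool's axes at that moment; what a row does not reach only later rows make up. A row lasts 1/12 s, in which the tool goes at most 41.7 mm and 7.16 degrees, less where a joint would pass 70% of its speed; a pose out of reach is approached as far as the arm can. A call with a gripper value outside its range is refused whole. The fingers move at their own pace and stop on an object; FORCE is the grip in N (left out, the last holds). Time passes only in rows, so rows that repeat a pose let the fingers close. It gives the time, the measured TCP pose, the force, the opening and the grip force at its end, in the units of the state.
- observe(): the state, without advancing time (a new reading comes with each control period).
- viewer.camera(name): name is "side" or "top"; returns (picture, depth): 384x512x3 uint8, red, green, blue; 384x512 float32, mm along the optical axis (not along the pixel's ray), 0 where there is no reading.
- viewer.camera_params(name): a dict with "fx", "fy", "cx", "cy" (pixels), "view" (4x4, takes a point from world to camera coordinates). Camera axes: x right, y down, z forward; pixel columns grow to the right and rows downward; lengths in mm; the calibration is good to about 2 mm. A picture is of the moment at which its call begins. camera_params takes no time and is no camera call.
- robot.close_job(): hands the job in; it is judged then, once.
The state is a dict: "time": time; "q": joint angles; "qd": joint speeds; "effort": joint torques, N m; "position": TCP position; "ee_rot": TCP orientation; "force": force on the tool from outside, world axes, zero at the start; "moment": the same for the moment, N m; "gripper_width": opening from 0.0 (shut) to 1.0 (fully open); "gripper_force": force on a finger pad.
Only numpy, scipy, OpenCV 4.12 (cv2) and the standard library are available. Lean on these libraries where they do the work, as an engineer would, in place of code of your own. Each camera call takes 0.05 s, during which the arm holds its last target. There are 200 camera calls.

## Working session

There is one attempt and no reset: what is moved stays moved. The work goes in short steps, Python scripts to look and compute and a shell command to move; the robot and the scene stay as the last step left them, time stands still between calls to the robot, and variables do not carry over. Pictures are saved under pics/ and viewed, at most 10 in all, crops included, and the job is handed in when it is done.

```bash
mkdir -p pics; cat > h.py <<'E'
import numpy as np, cv2
from workcell import observe, viewer, robot
def ray(name,u,v):
    p=viewer.camera_params(name); V=np.array(p["view"]); R=V[:3,:3]; t=V[:3,3]
    d=R.T@np.array([(u-p["cx"])/p["fx"],(v-p["cy"])/p["fy"],1]); return -R.T@t,d
def onplane(name,u,v,z):
    o,d=ray(name,u,v); return o+d*(z-o[2])/d[2]
def cloud(name,D):
    p=viewer.camera_params(name); V=np.array(p["view"])
    v,u=np.indices(D.shape); c=np.stack([(u-p["cx"])/p["fx"]*D,(v-p["cy"])/p["fy"]*D,D],-1)
    return (c-V[:3,3])@V[:3,:3]
E
python3 - <<'E'
from h import *
for n in("top","side"):
    im,D=viewer.camera(n); np.save(f"{n}.npy",D); cv2.imwrite(f"pics/{n}0.png",im[...,::-1]); o,d=ray(n,256,192); print(n,o,d,(D>0).mean())
s=observe(); print(s["time"],s["position"],s["ee_rot"],s["force"],s["gripper_width"])
E
```

```text
top [422.08228479  15.66892759 951.6516319 ] [ 0.17846509 -0.03759378 -0.98326743] 0.9960174560546875
side [ 189.68155582 -371.44797743  528.00253848] [ 0.55800667  0.50748008 -0.65671514] 0.99591064453125
0.1 [223.9372812  582.98162256 221.99770798] [-5.72820416e-01 -3.08866803e+00  2.09595359e-03] [ 0.13120798 -0.52403284 -0.88471045] 0.999813973958923
```

View pics/top0.png

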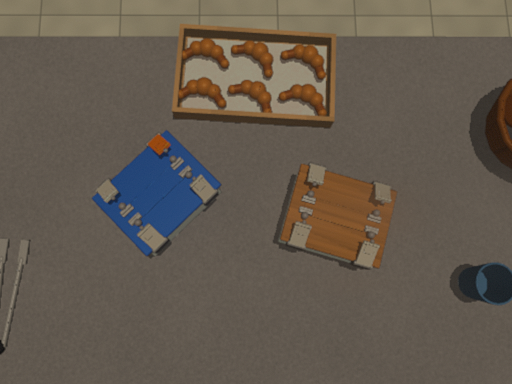

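View pics/side0.png

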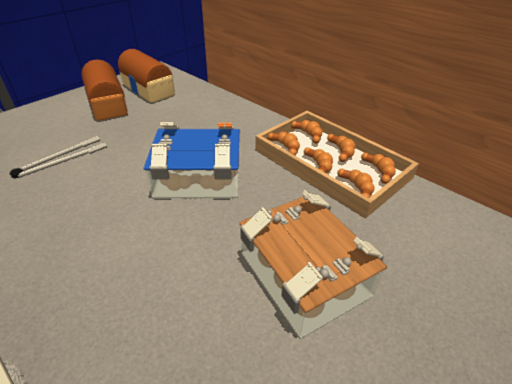

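The top view shows the blue lid with corners at about (167,131), (220,186), (151,255) and (94,198). The orange clip is at (159,145). The white clips are at (107,191) on the same long side, (204,190) at the same end and (152,238) diagonally opposite. The wooden box is to the right, around (340,215). The side view agrees, with the orange clip at (225,130).

```bash
cat > meas.py <<'E'
from h import *
im=cv2.imread("pics/top0.png"); D=np.load("top.npy"); P=cloud("top",D)
hsv=cv2.cvtColor(im,cv2.COLOR_BGR2HSV)
m=((cv2.inRange(hsv,(100,150,60),(130,255,255))>0)); m[:,:80]=0; m[:,240:]=0;m[:120]=0;m[270:]=0
z=P[...,2]; print("lid z",np.percentile(z[m],[5,50,95]))
roi=np.zeros(m.shape,bool); roi[120:270,80:240]=True
q=roi&(z>70)                    # whole lid incl. clips
xy0=np.array([onplane("top",u,v,88)[:2] for v,u in np.argwhere(m)]).astype(np.float32)
r=cv2.minAreaRect(xy0); print("blue rect",r)
c=np.array(r[0]); bx=cv2.boxPoints(r); e=[bx[1]-bx[0],bx[2]-bx[1]]
L=max(e,key=np.linalg.norm); ex=L/np.linalg.norm(L)
om=roi&(cv2.inRange(hsv,(3,170,120),(18,255,255))>0)
wm=roi&(cv2.inRange(hsv,(15,10,110),(40,110,255))>0)&(z>80)
oc=P[om].mean(0); print("orange",om.sum(),oc)
if (oc[:2]-c)@ex<0: ex=-ex
ey=np.array([-ex[1],ex[0]])
if (oc[:2]-c)@ey<0: ey=-ey
print("c",c,"ex",ex,"ey",ey,"yaw",np.degrees(np.arctan2(ex[1],ex[0])))
for n,a,b in(("orange",1,1),("diag",-1,-1),("sideA",1,-1),("sideB",-1,1)):
    X=P[(om if n=="orange" else wm)&(z>98)]; l=np.stack([(X[:,:2]-c)@ex,(X[:,:2]-c)@ey],1)
    k=(abs(l[:,0]*a-65)<30)&(abs(l[:,1]*b-50)<35); X=X[k];l=l[k]
    nn=np.linalg.svd(X-X.mean(0),full_matrices=False)[2][2] if len(X)>5 else 0
    print(n,k.sum(),"local mean",l.mean(0),"z",X[:,2].min(),X[:,2].max(),"tilt",np.degrees(np.arccos(abs(nn[2]))),"shut pad",c+a*65*ex+b*44*ey)
E
python3 meas.py
```

```text
lid z [85.5935807  88.20270652 90.95042473]Traceback (most recent call last):
  File "meas.py", line 8, in <module>
    xy0=np.array([onplane("top",u,v,88)[:2] for v,u in np.argwhere(m)]).astype(np.float32)
                  ~~~~~~~^^^^^^^^^^^^^^
  File "h.py", line 7, in onplane
    o,d=ray(name,u,v); return o+d*(z-o[2])/d[2]
        ~~~^^^^^^^^^^
  File "h.py", line 4, in ray
    p=viewer.camera_params(name); V=np.array(p["view"]); R=V[:3,:3]; t=V[:3,3]
ValueError: time passes only in moves, steps and waits
```

```bash
sed -i 's/^xy0=.*/xy0=P[m\&(abs(z-88)<5)][:,:2].astype(np.float32)/' meas.py; python3 meas.py; python3 -c "
from h import *
s=observe();from scipy.spatial.transform import Rotation as R
print(s['time'],s['position']);print(R.from_rotvec(s['ee_rot']).as_matrix())"
```

```text
lid z [85.5935807  88.20270652 90.95042473]
blue rect ((582.858154296875, 173.57594299316406), (154.40536499023438, 192.9857177734375), 44.04098129272461)
orange 235 [666.45701798 165.83467681 122.69642097]
c [582.8581543  173.57594299] ex [ 0.6951729 -0.7188427] ey [0.7188427 0.6951729] yaw -45.959003
orange 195 local mean [64.82328229 56.4065904 ] z 98.02396985214885 125.03047311544617 tilt 36.490389303508714 shut pad [659.67346954 157.43877792]
diag 330 local mean [-64.68074416 -58.21359405] z 98.1505090261064 127.43703410572365 tilt 33.50226484709885 shut pad [506.04283905 189.71310806]
sideA 306 local mean [ 65.13135917 -58.80516953] z 98.01418383578908 127.36677984930449 tilt 34.92279431262017 shut pad [596.41531372  96.26356125]
sideB 213 local mean [-64.90038302  56.48618806] z 98.06192819172396 125.58675653163 tilt 35.39692262172559 shut pad [569.30099487 250.88832474]
0.1 [223.9372812  582.98162256 221.99770798]
[[-9.33497475e-01  3.58583629e-01 -4.94754680e-04]
 [ 3.58583970e-01  9.33496618e-01 -1.26543210e-03]
 [ 8.08858486e-06 -1.35868877e-03 -9.99999077e-01]]
```

The geometry checks out: lid z is 88, and the four clips sit ±65 mm along the box with tilts of 33–36°. I'm moving over the orange clip with the fingers closing.

```bash
cat > go.py <<'E'
from h import *; from scipy.spatial.transform import Rotation as R
import sys
s=observe(); M=R.from_rotvec(s["ee_rot"]).as_matrix(); p=np.array(s["position"])
print(round(s["time"],2),p.round(1),"F",np.round(s["force"],1),"w",round(s["gripper_width"],2),"q6",round(s["q"][5],2))
yaw=np.degrees(np.arctan2(M[1,1],M[0,1])); print("turn",((yaw+46+180)%360)-180,"tilt",M[:2,2].round(4))
for n,t in dict(orange=(661.8,159.5),diag=(503.9,187.6),sideA=(594.3,94.2),sideB=(571.5,253.0)).items():
    print(n,(M.T@(np.array([*t,160])-p)/1000).round(4))
E
python3 -m jog '[-0.56,-0.238,0,0,0,115,0,-0.56,-0.238,0,0,0,115,0,-0.56,-0.238,0,0,0,115,0,-0.56,-0.238,0,0,0,115,0,-0.56,-0.238,0,0,0,115,0,-0.56,-0.238,0,0,0,115,0,-0.56,-0.238,0,0,0,115,0,-0.56,-0.238,0,0,0,115,0,-0.56,-0.238,0,0,0,115,0,-0.56,-0.238,0,0,0,115,0]' 20; python3 go.py
```

```text
time: 0.93
position: [524.6, 291.9, 222.5]
ee_rot: [-2.279, -2.163, 0.001]
force: [0.4, 0.7, -0.5]
gripper_width: 0.281
gripper_force: 0.0
0.93 [524.6 291.9 222.5] F [ 0.4  0.7 -0.5] w 0.28 q6 0.54
turn 43.006600897595376 tilt [-0.0005 -0.0002]
orange [-0.1251  0.1439  0.0624]
diag [-0.1053 -0.0152  0.0625]
sideA [-0.1938  0.0799  0.0625]
sideB [-0.0364  0.0489  0.0624]
```

```bash
python3 -m jog '[-0.125,0.144,0,0,0,43,0,-0.125,0.144,0,0,0,43,0,-0.125,0.144,0,0,0,43,0,-0.125,0.144,0,0,0,43,0,-0.125,0.144,0.02,0,0,43,0,-0.125,0.144,0.04,0,0,43,0,-0.125,0.144,0.06,0,0,43,0,-0.125,0.144,0.06,0,0,43,0,-0.125,0.144,0.06,0,0,43,0]'; python3 go.py
```

```text
time: 1.68
position: [660.7, 162.0, 161.3]
ee_rot: [-2.908, -1.187, 0.005]
force: [-0.5, -0.5, 1.0]
gripper_width: 0.001
gripper_force: 0.0
1.68 [660.7 162.  161.3] F [-0.5 -0.5  1. ] w 0.0 q6 1.02
turn 0.4010879719288596 tilt [-0.0033 -0.0007]
orange [-0.0009  0.0025  0.0013]
diag [-0.0941 -0.128   0.0018]
sideA [-0.0948  0.002   0.0016]
sideB [-0.     -0.1275  0.0015]
```

```bash
python3 -m jog '[-0.001,0.002,0.015,0,0,0,0,-0.001,0.002,0.03,0,0,0,0,-0.001,0.002,0.038,0,0,0,0,-0.001,0.002,0.046,0,0,0,0,-0.001,0.002,0.052,0,0,0,0,-0.001,0.002,0.057,0,0,0,0,-0.001,0.002,0.061,0,0,0,0,-0.001,0.002,0.064,0,0,0,0,-0.001,0.002,0.066,0,0,0,0,-0.001,0.002,0.066,0,0,0,0]'; python3 go.py
```

```text
time: 2.52
position: [662.3, 160.2, 96.3]
ee_rot: [-2.909, -1.186, 0.0]
force: [-0.9, 0.0, 0.0]
gripper_width: 0.003
gripper_force: 0.0
2.52 [662.3 160.2  96.3] F [-0.9  0.   0. ] w 0.0 q6 1.02
turn 0.3621884286393424 tilt [-0.0003  0.0001]
orange [-0.0009  0.0001 -0.0637]
diag [-0.0941 -0.1304 -0.0637]
sideA [-0.0948 -0.0004 -0.0637]
sideB [-0.     -0.1299 -0.0637]
```

```bash
python3 -m jog '[0,0,0.001,0,0,0,0,0,0,0.002,0,0,0,0,0,0,0.002,0,0,0,0]'; python3 -m jog '[0,0,-0.03,0,0,0,0,0,0,-0.065,0,0,0,0,-0.03,-0.03,-0.075,0,0,0,0,-0.06,-0.07,-0.075,0,0,0,0,-0.095,-0.105,-0.075,0,0,0,0,-0.095,-0.13,-0.075,0,0,0,0,-0.095,-0.13,-0.075,0,0,0,0]'; python3 go.py
cat > look.py <<'E'
from h import *; import sys
n=sys.argv[1]; a,_=viewer.camera("top"); b,_=viewer.camera("side")
I=np.hstack([cv2.resize(a[110:270,80:240],(400,400)),cv2.resize(b[90:250,110:270],(400,400))])
cv2.imwrite(f"pics/{n}.png",I[...,::-1])
E
python3 look.py l1
```

```text
time: 2.77
position: [662.5, 160.2, 94.6]
ee_rot: [-2.909, -1.186, -0.0]
force: [0.1, 0.1, -0.3]
gripper_width: 0.005
gripper_force: 0.0
time: 3.35
position: [496.9, 187.3, 169.3]
ee_rot: [-2.907, -1.188, 0.008]
force: [-0.1, -0.0, 0.6]
gripper_width: 0.006
gripper_force: 0.0
3.35 [496.9 187.3 169.3] F [-0.1 -0.   0.6] w 0.01 q6 1.13
turn 0.446372549561147 tilt [-0.0051 -0.0007]
orange [0.0983 0.1354 0.0085]
diag [0.0053 0.0047 0.0093]
sideA [0.0044 0.1347 0.0089]
sideB [0.0993 0.0054 0.0089]
```

View pics/l1.png

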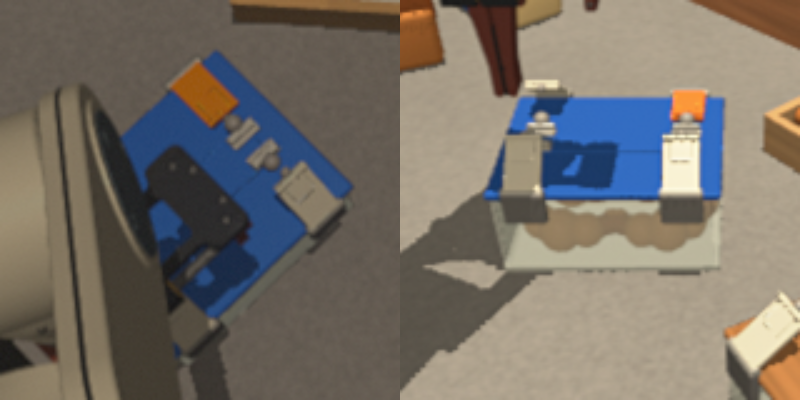

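The orange clip now lies flat on the lid (crop (205,95) in the top view, (688,105) in the side view). The other three are still up. Next is the diagonal clip.

```bash
python3 -m jog '[0,0,0,0,0,0,0,0,0,0,0,0,0,0,0,0,0,0,0,0,0]'; python3 go.py
```

```text
time: 3.7
position: [504.8, 186.4, 169.6]
ee_rot: [2.91, 1.185, 0.001]
force: [0.8, -0.3, -0.6]
gripper_width: 0.008
gripper_force: 0.0
3.7 [504.8 186.4 169.6] F [ 0.8 -0.3 -0.6] w 0.01 q6 1.13
turn 0.31306934575235346 tilt [0.0006 0.0001]
orange [0.0935 0.1289 0.0097]
diag [ 0.0002 -0.0015  0.0096]
sideA [-0.0004  0.1285  0.0097]
sideB [ 0.0942 -0.001   0.0097]
```

```bash
python3 -m jog '[0,-0.001,0.02,0,0,0,0,0,-0.001,0.04,0,0,0,0,0,-0.001,0.05,0,0,0,0,0,-0.001,0.058,0,0,0,0,0,-0.001,0.064,0,0,0,0,0,-0.001,0.069,0,0,0,0,0,-0.001,0.072,0,0,0,0,0,-0.001,0.074,0,0,0,0,0,-0.001,0.075,0,0,0,0,0,-0.001,0.075,0,0,0,0]'; python3 -m jog '[0,0,0,0,0,0,0,0,0,0,0,0,0,0]'; python3 -m jog '[0,0,-0.03,0,0,0,0,0,0,-0.065,0,0,0,0,0,0.03,-0.075,0,0,0,0,0,0.07,-0.075,0,0,0,0,0,0.105,-0.075,0,0,0,0,0,0.13,-0.075,0,0,0,0,0,0.13,-0.075,0,0,0,0,0,0.13,-0.075,0,0,0,0,0,0.13,-0.075,0,0,0,0]'; python3 go.py; python3 look.py l2
```

```text
time: 4.53
position: [502.6, 187.2, 94.6]
ee_rot: [2.909, 1.186, -0.001]
force: [1.0, -0.4, 0.0]
gripper_width: 0.004
gripper_force: 0.0
time: 4.7
position: [502.8, 187.3, 94.9]
ee_rot: [2.909, 1.186, 0.0]
force: [-0.2, -0.2, -0.3]
gripper_width: 0.005
gripper_force: 0.0
time: 5.45
position: [592.9, 94.6, 169.4]
ee_rot: [-2.909, -1.185, 0.002]
force: [0.1, -0.2, -0.2]
gripper_width: 0.003
gripper_force: 0.0
5.45 [592.9  94.6 169.4] F [ 0.1 -0.2 -0.2] w 0.0 q6 0.93
turn 0.34409881975608414 tilt [-0.0012  0.0001]
orange [0.0946 0.0017 0.0093]
diag [ 0.0013 -0.1287  0.0095]
sideA [0.0007 0.0013 0.0094]
sideB [ 0.0954 -0.1283  0.0094]
```

View pics/l2.png

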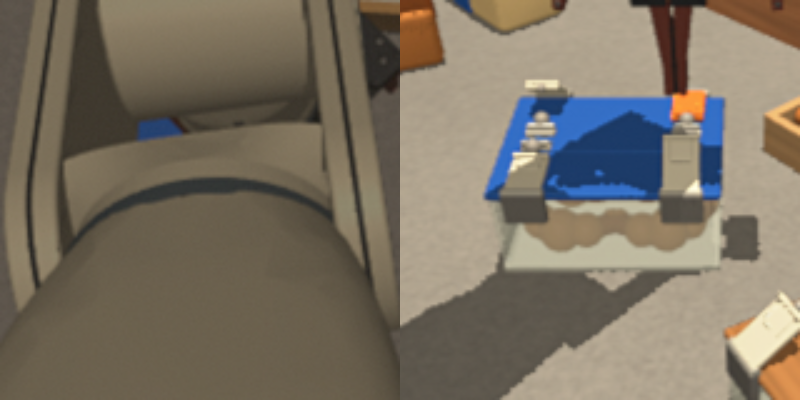

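In the side view the diagonal clip is flat, with its tip behind the nose at crop (537,145). Side A at (682,165) and side B at (545,88) are still up. Next is side A, then over to side B.

```bash
python3 -m jog '[0.001,0.001,0.02,0,0,0,0,0.001,0.001,0.04,0,0,0,0,0.001,0.001,0.05,0,0,0,0,0.001,0.001,0.058,0,0,0,0,0.001,0.001,0.064,0,0,0,0,0.001,0.001,0.069,0,0,0,0,0.001,0.001,0.072,0,0,0,0,0.001,0.001,0.074,0,0,0,0,0.001,0.001,0.075,0,0,0,0,0.001,0.001,0.075,0,0,0,0]'; python3 -m jog '[0,0,0,0,0,0,0,0,0,0,0,0,0,0]'; python3 -m jog '[0,0,-0.03,0,0,0,0,0,0,-0.065,0,0,0,0,0.025,-0.03,-0.075,0,0,0,0,0.05,-0.06,-0.075,0,0,0,0,0.075,-0.095,-0.075,0,0,0,0,0.094,-0.13,-0.075,0,0,0,0,0.094,-0.13,-0.075,0,0,0,0,0.094,-0.13,-0.075,0,0,0,0,0.094,-0.13,-0.075,0,0,0,0]'; python3 go.py
```

```text
time: 6.38
position: [595.0, 94.3, 94.6]
ee_rot: [2.909, 1.186, -0.001]
force: [-0.1, -0.1, 0.1]
gripper_width: 0.006
gripper_force: 0.0
time: 6.55
position: [595.3, 94.3, 94.9]
ee_rot: [2.909, 1.186, 0.0]
force: [-0.8, -0.9, -0.3]
gripper_width: 0.005
gripper_force: 0.0
time: 7.3
position: [571.3, 252.9, 169.6]
ee_rot: [2.908, 1.187, -0.0]
force: [-0.0, -0.2, -0.4]
gripper_width: 0.005
gripper_force: 0.0
7.3 [571.3 252.9 169.6] F [-0.  -0.2 -0.4] w 0.01 q6 1.19
turn 0.4180306549142472 tilt [-0.0001 -0.0005]
orange [-0.0007  0.13    0.0097]
diag [-0.0938 -0.0006  0.0097]
sideA [-0.0946  0.1294  0.0097]
sideB [0.0002 0.     0.0096]
```

```bash
python3 -m jog '[0,0,0.02,0,0,0,0,0,0,0.04,0,0,0,0,0,0,0.05,0,0,0,0,0,0,0.058,0,0,0,0,0,0,0.064,0,0,0,0,0,0,0.069,0,0,0,0,0,0,0.072,0,0,0,0,0,0,0.074,0,0,0,0,0,0,0.075,0,0,0,0,0,0,0.075,0,0,0,0]'; python3 -m jog '[0,0,0,0,0,0,0,0,0,0,0,0,0,0]'; python3 -m jog '[0,0,-0.03,0,0,0,0,0,0,-0.065,0,0,0,0,0,0,-0.1,0,0,0,0,0,-0.03,-0.12,0,0,0,0,0,-0.07,-0.12,0,0,0,0,0,-0.11,-0.12,0,0,0,0,0,-0.15,-0.12,0,0,0,0,0,-0.19,-0.12,0,0,0,0,0,-0.22,-0.12,0,0,0,0,0,-0.25,-0.12,0,0,0,0]'; python3 -m jog '[0,0,0,0,0,0,0,0,0,0,0,0,0,0]';  python3 go.py; python3 look.py l3
```

```text
time: 8.13
position: [571.7, 253.3, 94.8]
ee_rot: [-2.909, -1.186, -0.001]
force: [0.4, 0.6, 0.1]
gripper_width: 0.005
gripper_force: 0.0
time: 8.3
position: [571.7, 253.3, 95.0]
ee_rot: [-2.909, -1.186, -0.001]
force: [-0.2, 0.3, 0.1]
gripper_width: 0.006
gripper_force: 0.0
time: 9.13
position: [395.1, 433.2, 215.2]
ee_rot: [-2.908, -1.187, -0.001]
force: [0.2, 0.1, 0.2]
gripper_width: 0.002
gripper_force: 0.0
time: 9.3
position: [395.7, 432.8, 214.9]
ee_rot: [-2.907, -1.191, -0.001]
force: [0.6, -0.4, -0.0]
gripper_width: 0.007
gripper_force: 0.0
9.3 [395.7 432.8 214.9] F [ 0.6 -0.4 -0. ] w 0.01 q6 1.6
turn 0.5431234494976138 tilt [0.0004 0.0002]
orange [-0.0021  0.3814  0.055 ]
diag [-0.0949  0.2506  0.0549]
sideA [-0.096   0.3806  0.0549]
sideB [-0.0009  0.2514  0.055 ]
```

View pics/l3.png

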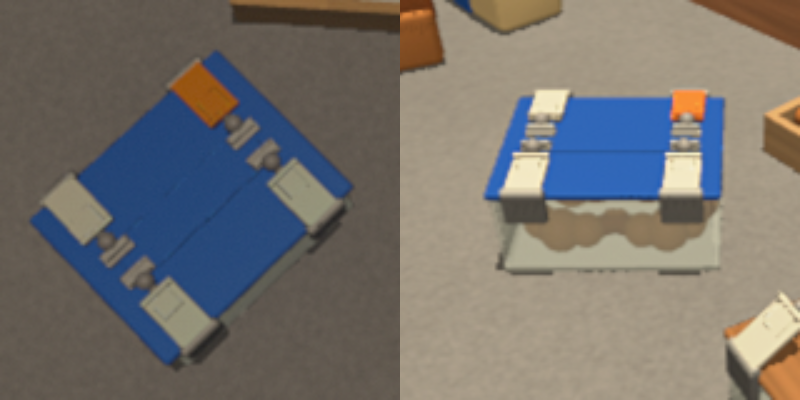

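All four clips lie flat in both views (top crop: (205,95), (75,210), (308,195) and (180,315)). The arm is clear of the boxes, so I'm handing in.

```bash
python3 -c "
from h import *
print(robot.close_job())"
```

```text
the job is handed in; nothing more can be done
None
```

I pushed the blue-lidded box's clips shut in the order orange, diagonal white, then the other two; all four lay flat in the last pictures, the wooden-lidded box was left alone, and I handed the job in at about 9.4 s with the arm clear (no verdict came back).

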